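# Close the lint trap: slide the cover home, draw it down square with two knobs

### The arm

A 6-joint arm with a two-finger parallel gripper is mounted at the origin on the work surface. World frame = base frame: x ahead of the robot, y to its left, z up, the work surface at z = 0. Lengths are in mm, angles in rad, forces in N, time in s.
With the tool pointing down it reaches from about 275 to 1000 mm from the base axis. Payload 8.4 kg.
Tool frame: the origin (TCP) lies between the finger pads; the fingertips stand r.finger_overhang ahead of it and the grasp point (between the pads) is the TCP (r.finger_overhang is the distance from the TCP to the fingertips, in mm); z points along the fingers, y is the line along which they close (so a half turn about z gives the same grasp; the last joint's range is limited). The gripper opens to 85 mm and grips with 20 to 120 N. Pads are 22 mm wide; open, the fingers measure 114 mm over their backs; the gripper's body (76 mm by 85 mm) begins 54 mm behind the grasp point. The pads swing forward as they close: fully open they stand 13 mm farther back than shut.
Start: joints at [-1.342, 0.353, 1.633, -0, 1.155, -0.002], TCP at [142.971, -608.43, 221.281] pointing down, gripper open.
Joint ranges: [-2.63, 2.63], [-0.92, 2.1], [0.06, 2.66], [-1.3, 4.44], [0, 2.69], [-3.02, 3.02]. Speed limits (rad/s): [2.22, 2.22, 2.79, 3.14, 3.14, 3.14].

### API

Orientations are given as [roll, pitch, yaw] about the fixed x, y, z axes, in that order (R = Rz(yaw) Ry(pitch) Rx(roll)).
In Python, from rig import r, cams, sign_off gives the robot as it stands.
- The arm moves only by the shell command python3 -m crank 'ROWS' [FORCE]. ROWS is JSON, a list of rows, each a list of 7 numbers: the shift along the tool's x, y, z in m, then the turn, a rotation vector about the tool's x, y, z in rad, then the closure, from 0 (fully open) to 1 (shut). In form: [[dx, dy, dz, ax, ay, az, gripper], ...]. A call has 1 to 5 rows; each row is the pose to reach, as a shift and turn from the pose commanded when the call began, along the tool's axes at that moment; what a row does not reach only later rows make up. A row lasts 1/10 s, in which the tool goes at most 50 mm and 8.59 degrees, less where a joint would pass 70% of its speed; a pose out of reach is approached as far as the arm can. A call with a gripper value outside its range is refused whole. The fingers move at their own pace and stop on an object; FORCE is the grip in N (left out, the last holds). Time passes only in rows, so rows that repeat a pose let the fingers close. It gives the time, the measured TCP pose, the force, the opening and the grip force at its end, in the units of the state.
- r.sense(): the state, without advancing time (a new reading comes with each control period).
- cams.grab_frame(name): name is "side" or "top"; returns a dict with "image" (384x512x3 uint8, red, green, blue), "fx", "fy", "cx", "cy" (pixels), "position" and "orientation" of the camera in the world. Camera axes: x right, y down, z forward; pixel columns grow to the right and rows downward; lengths in mm; the calibration is good to about 2 mm. A picture is of the moment at which its call begins. There is no depth.
- sign_off(): hands the job in; it is judged then, once.
The state is a dict: "clock": time; "qpos": joint angles; "qvel": joint speeds; "joint_efforts": joint torques, N m; "eef_pos": TCP position; "tcp_rot": TCP orientation; "contact_force": force on the tool from outside, world axes, zero at the start; "wrist_torque": the same for the moment, N m; "opening": opening from 0.0 (shut) to 1.0 (fully open); "grasp_force": force on a finger pad.
Only numpy, scipy, OpenCV 4.12 (cv2) and the standard library are available. Lean on these libraries where they do the work, as an engineer would, in place of code of your own. Each camera call takes 0.05 s, during which the arm holds its last target. There are 200 camera calls.

### The job

The drain's lint trap has been cleaned: put its aluminium cover back. Slide the cover under the two red knobs until it gently meets both studs, then tighten the knobs clockwise in small alternate turns, so that neither end of the cover ever gets more than about 3 mm ahead of the other, until the whole cover sits down on the trap's rim and both knobs are snug but not overtightened. Let go, and leave everything else on the table where it is.

Things in the scene. Friction and masses are not known exactly. Their poses are not given: they have to be found in the camera images.
- trap: Lint trap, fixed to the table: grey box 150 x 250 mm (x, y), 85 mm high, open on top, a steel strainer inside. Origin: centre of its underside. z up; x points to the side with the black hose spigot, away from the robot (within 0.25 rad), y to its left. Its flat rim is 85 mm above the origin; the cover is drawn down onto it.
- seal_top (a point): Centre of the top of the black soft rubber seal (round section) around the trap's mouth (104 x 144 mm, between the studs), 89 mm above the trap's origin: it stands 4 mm proud of the rim when free. It gives 1 mm per 5 N at each end, so the cover is pressed down to the rim with 20 N at each end.
- studs: Two upright steel studs 10 mm thick, fixed on the trap's rim, one up through each knob. Origin: midway between them at rim height (85 mm above the trap's origin), axes as the trap's; the studs stand at y = +85 and -85 mm. They stop the cover when it is home and bear no more than 40 N.
- knob_left: Red hand knob on the trap's left stud (trap y = +85 mm, x = 0). Origin: at its underside, a steel collar 22 mm wide, 9 mm high; then a round grip 42 mm wide, 8 to 34 mm above the origin, white pointer (its x axis) on top. Clockwise from above tightens: 2 mm down per rad, to 2 mm above the rim at most. Its underside starts 11.6 to 12.6 mm above the rim, at least 1.6 mm clear of a cover on the seal.
- knob_right: The same knob on the right stud (y = -85 mm), at its own start height. Both turn freely until the collar bears on the cover; then the turning torque grows by about 0.009 Nm per N of clamping (0.2 Nm at the rim, then steeply; at rest friction holds it). Snug: 0.35 to 0.8 Nm, 30 to 90 N; over 110 N is overtightened. Fingers gripping with 12 to 20 N slip round the grip when it is snug.
- cover: Loose cover, 0.5 to 0.8 kg: aluminium plate 110 x 224 x 6 mm (x, y, z). Origin: centre of its underside, z up. Two slots 15 mm wide at y = +85 and -85 mm are open at its +x edge and end at x = -5 mm: it slides to the trap's +x, under the collars and around the studs. Home: origin straight above the trap's, axes alike. To clear the collars it enters 72 mm or more short of home.
- handle (a point): Centre of the black bar handle on the cover, 30 mm above the cover's origin and 2 mm to its -x, over the balance point. The bar lies along the cover's x: 62 mm long, 14 mm wide (pinch it across y), 18 mm high, on two posts 14 mm wide with 15 mm of room beneath the bar. Held lightly, the cover can pitch in the fingers.
- cleaner: Bystander: white cleaner bottle, 68 mm wide, 190 mm tall. Origin at its underside.
- brush: Bystander: brush, 200 mm, lying. Origin at its underside.
- screwdriver: Bystander: screwdriver, 200 mm, lying. Origin at its underside.
- scoop: Bystander: blue measuring cup, 72 mm wide, 70 mm tall. Origin at its underside.
- spare_knob: Bystander: spare red knob in the grey parts tray. Origin at its underside.
- spare_ring: Bystander: spare rubber ring in the grey parts tray. Origin at its underside.
- wrench: Bystander: wrench, 180 mm, lying. Origin at its underside.
Things that resemble listed ones, but are neither listed nor needed, are in the scene too. What is shaped like the cover but turquoise is not meant.

How it is judged (in metres and radians):
On the way, in this order (a step that is already met when the one before it is completed fails the run):
1. the cover lies home under both knobs, around both studs, not yet drawn down (x of cover in the frame of trap between -0.005 and 0.004 m and y of cover in the frame of trap between -0.005 and 0.005 m and z of cover in the frame of trap between 0.0866 and 0.0905 m and angle between the z axis of cover and the z axis of trap, either way round below 0.02 rad), for 0.2 s.
2. the cover is drawn down square onto the trap's rim (x of cover in the frame of trap between -0.005 and 0.004 m and y of cover in the frame of trap between -0.005 and 0.005 m and z of cover in the frame of trap below 0.0864 m and angle between the z axis of cover and the z axis of trap, either way round below 0.01 rad), for 0.1 s.
At the end, for the whole second after the job is handed in: The cover is home (its origin within 5 mm of straight above the trap's) and down on the rim (underside less than 1.4 mm above it, tilted less than 0.010 rad), each knob clamps it with more than 30 N, and nothing moves (all of step 2 and contact force between each of knob_left, knob_right and cover above 30 N and linear speed of cover below 0.01 m/s and angular speed of each of knob_left, knob_right below 0.1 rad/s); the robot touches nothing.
It fails at once if one end of the cover is drawn down more than about 3.5 mm ahead of the other (tilted over 0.021 rad to the trap with a knob bearing on it) (x of cover in the frame of trap between -0.005 and 0.004 m and y of cover in the frame of trap between -0.005 and 0.005 m and contact force between any of knob_left, knob_right and cover above 6 N and angle between the z axis of cover and the z axis of trap, either way round above 0.021 rad).
It fails at once if a knob is overtightened: it clamps the cover with more than 110 N (contact force between any of knob_left, knob_right and cover above 110 N).
It fails at once if the cover is rammed against the studs with more than 40 N (contact force between cover and studs above 40 N).
It fails at once if a bystander is moved by more than 20 mm (distance of any of cleaner, brush, screwdriver, scoop, spare_knob, spare_ring, wrench from where it was at the start of the episode above 0.02 m).
It also fails if it takes over 72 s, if anything falls off the work surface, if the arm or the gripper's body presses on something with over 40 N, if the wrist force passes 120 N, or if a joint passes its speed limit or range.

## Working session

There is one attempt and no reset: what is moved stays moved. The work goes in short steps, Python scripts to look and compute and a shell command to move; the robot and the scene stay as the last step left them, time stands still between calls to the robot, and variables do not carry over. Pictures are saved under pics/ and viewed, at most 10 in all, crops included, and the job is handed in when it is done.

```bash
ls; mkdir -p pics; python3 - <<'E'
from rig import r,cams
import cv2,numpy as np
s=r.sense(); print(s, r.finger_overhang)
for n in("side","top"):
    f=cams.grab_frame(n); cv2.imwrite(f"pics/{n}0.png",f["image"][:,:,::-1]); print(n,{k:v for k,v in f.items() if k!="image"})
E
```

```text
pics
{'clock': 0.0, 'qpos': array([-1.34237928e+00,  3.53662283e-01,  1.63413610e+00, -1.92279145e-05,
        1.15524869e+00, -2.42261344e-03]), 'qvel': array([ 7.42926508e-05, -8.95878176e-04,  3.64177918e-04, -1.03256985e-03,
       -2.80850867e-03,  5.86914444e-05]), 'joint_efforts': array([-1.06638960e-03, -6.05253267e+01, -3.42073882e+01, -2.45911724e-04,
        9.29509057e-03, -3.15510681e-05]), 'eef_pos': array([ 142.86170504, -607.93002849,  220.55204955]), 'tcp_rot': array([-3.14013820e+00,  1.40566997e-05,  2.30847448e-01]), 'contact_force': array([0.39761149, 0.28605215, 0.53306485]), 'wrist_torque': array([ 0.02599206, -0.02847644, -0.01810577]), 'grasp_force': 0.0, 'opening': 0.999666220132916} 19.0
side {'fx': 473.7095316506445, 'fy': 473.7095316506445, 'cx': 252.34024098983966, 'cy': 200.43219497023784, 'position': array([ 1392.5574831 , -1037.6850305 ,  1238.36303916]), 'orientation': array([-2.28008615,  0.01763125,  0.70626059])}
top {'fx': 382.6815686182973, 'fy': 382.6815686182973, 'cx': 248.1153146668936, 'cy': 192.233322337436, 'position': array([ 296.85633286,  -22.26169061, 1380.80623187]), 'orientation': array([-2.97064495, -0.00482603, -1.55253257])}
```

View pics/top0.png

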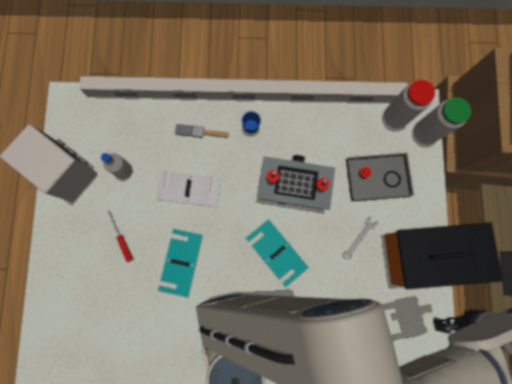

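View pics/side0.png

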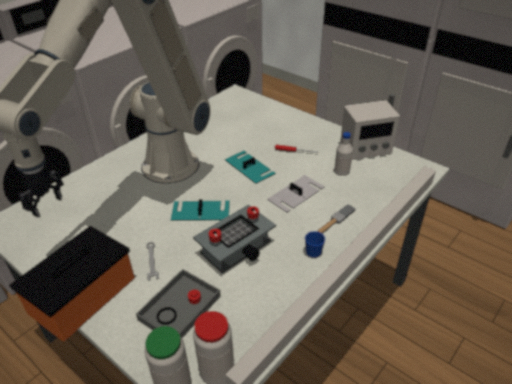

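The top view shows the trap at (297,182), with knobs at (272,177) and (323,184). The aluminium cover is at (188,189), with its handle running vertically in the image. In the side view, the knobs are at (215,236) and (253,212) and the cover handle at (296,188).

```bash
cat >h.py <<'E'
import numpy as np,cv2
from scipy.spatial.transform import Rotation as R
from rig import r,cams
def ray(f,u,v):
    d=R.from_euler('xyz',f["orientation"]).as_matrix()@np.array([(u-f["cx"])/f["fx"],(v-f["cy"])/f["fy"],1]); return np.array(f["position"]),d/np.linalg.norm(d)
def plane(f,u,v,z):
    p,d=ray(f,u,v); return p+d*(z-p[2])/d[2]
def tri(f,a,g,b):
    p,d=ray(f,*a);q,e=ray(g,*b)
    t=np.linalg.lstsq(np.c_[d,-e],q-p,rcond=None)[0]; A=p+t[0]*d;B=q+t[1]*e
    return (A+B)/2,np.linalg.norm(A-B)
def proj(f,P):
    c=R.from_euler('xyz',f["orientation"]).as_matrix().T@(np.array(P)-f["position"]); return c[0]/c[2]*f["fx"]+f["cx"],c[1]/c[2]*f["fy"]+f["cy"]
def blobs(m,box,amin=10):
    x0,y0,x1,y1=box; w=np.zeros_like(m); w[y0:y1,x0:x1]=m[y0:y1,x0:x1]
    n,l,s,c=cv2.connectedComponentsWithStats(w.astype(np.uint8)); return [(c[i].round(2),s[i].tolist(),l==i) for i in range(1,n) if s[i][4]>=amin]
def red(f):
    i=f["image"].astype(int); return (i[...,0]>110)&(i[...,1]<90)&(i[...,2]<90)
def dark(f,t=60): return f["image"].max(2)<t
E
python3 - <<'E'
from h import *
t=cams.grab_frame("top");s=cams.grab_frame("side")
a=[b[:2] for b in blobs(red(t),(250,150,340,210))];b=[b[:2] for b in blobs(red(s),(190,190,280,260))]
print(a,b)
a.sort(key=lambda k:k[0][0]);b.sort(key=lambda k:-k[0][0])
for x,y in zip(a,b): print(tri(t,x[0],s,y[0]),plane(t,*x[0],125))
for f,box in((t,(170,175,205,205)),(s,(280,175,315,205))):
    for c,st,l in blobs(dark(f,80),box):
        ys,xs=np.nonzero(l); print(c,st,cv2.minAreaRect(np.c_[xs,ys].astype(np.float32)))
        if f is t:h=c
        else: print(tri(t,h,s,c),plane(t,*h,37))
big=lambda f,x,y,w,h,k:cv2.resize(f["image"][y:y+h,x:x+w,::-1],None,fx=k,fy=k,interpolation=cv2.INTER_CUBIC)
cv2.imwrite("pics/c1.png",np.vstack([big(t,145,145,200,75,4),big(s,185,165,160,55,5)]))
E
```

```text
[(array([272.28, 175.82]), [266, 170, 14, 13, 118]), (array([322.86, 183.83]), [317, 178, 13, 13, 125])] [(array([251.86, 210.4 ]), [247, 207, 12, 8, 65]), (array([213.94, 232.52]), [208, 228, 13, 10, 89])]
(array([ 570.33135495, -105.11631597,  125.54790845]), np.float64(2.0260534653171813)) [ 571.16471752 -104.42550012  125.        ]
(array([ 546.19013161, -273.186647  ,  128.90142816]), np.float64(0.18985246815917164)) [ 547.03155999 -273.89848178  125.        ]
[187.69 187.63] [186, 180, 5, 17, 51] ((187.59457397460938, 187.9324188232422), (3.1235806941986084, 16.111101150512695), 9.462323188781738)
[295.78 188.5 ] [290, 184, 12, 11, 74] ((295.9481506347656, 188.69338989257812), (13.986515045166016, 6.313357353210449), 29.05460548400879)
(array([544.45248788, 194.0151662 ,  22.31066948]), np.float64(0.8515071395299394)) [541.47198988 191.36722787  37.        ]
```

View pics/c1.png

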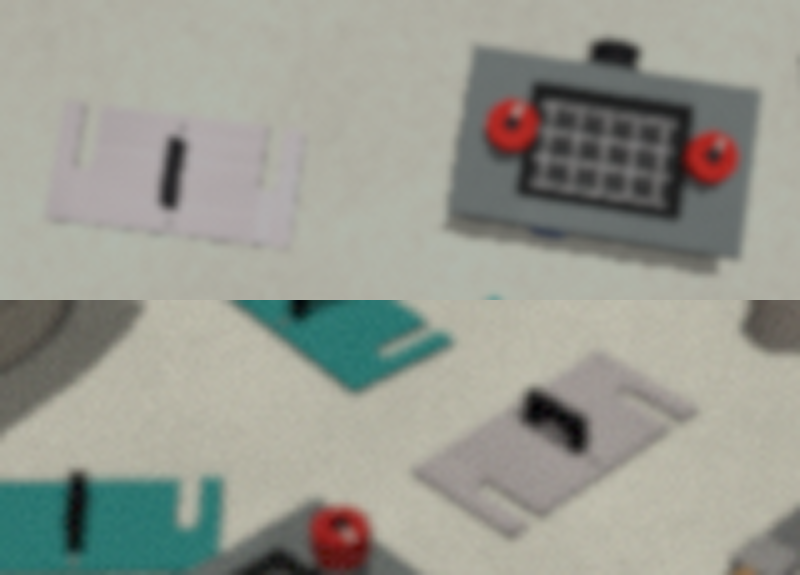

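The cover's slots open toward +x (up in the top view), and its yaw is about -0.11. The trap centre is about (558.5,-189.2) with yaw about -0.142. The knob spacing measures 170 mm, which matches the sizes given. I'll move above the cover handle.

```bash
cat >>h.py <<'E'
def go(x,y,z,yaw):
    s=r.sense();T=R.from_euler('xyz',s["tcp_rot"]);d=T.inv().apply(np.array([x,y,z])-s["eef_pos"])
    w=(T.inv()*R.from_euler('xyz',[np.pi,0,yaw])).as_rotvec(); print("t",round(s["clock"],2),"pos",s["eef_pos"].round(1),"rot",s["tcp_rot"].round(4),"F",s["contact_force"].round(1),"q6",s["qpos"][5].round(2)); print("rows m:",(d/1000).round(4),w.round(4))
E
python3 -m crank '[[0,0,-0.05,0,0,0,0],[0,0,-0.08,0,0,0,0],[0.57,-0.687,-0.03,0,0,0,0],[0.57,-0.687,-0.03,0,0,0.34,0],[0.57,-0.687,-0.03,0,0,0.34,0]]'
python3 -c "
from h import *
go(541.5,191.4,150,-.108)"
```

```text
clock: 0.7
eef_pos: [210.0, -472.8, 292.7]
tcp_rot: [-3.142, -0.0, -0.076]
contact_force: [0.6, 1.0, 0.7]
opening: 0.997
grasp_force: 0.0
t 0.7 pos [ 210.  -472.8  292.7] rot [-3.1416e+00 -2.0000e-04 -7.6100e-02] F [0.6 1.  0.7] q6 0.49
rows m: [ 0.28   -0.6875  0.1428] [-0.     -0.0002  0.0319]
```

```bash

python3 -m crank '[[0.28,-0.68,0.12,0,0,0.02,0],[0.28,-0.68,0.12,0,0,0.02,0],[0.28,-0.68,0.12,0,0,0.02,0],[0.28,-0.68,0.12,0,0,0.02,0],[0.28,-0.68,0.12,0,0,0.02,0]]' >/dev/null
python3 -m crank '[[0.2,-0.48,0.07,0,0,0,0],[0.2,-0.48,0.07,0,0,0,0],[0.2,-0.48,0.07,0,0,0,0],[0.2,-0.48,0.07,0,0,0,0],[0.2,-0.48,0.07,0,0,0,0]]' >/dev/null
python3 -c "
from h import *
go(541.5,191.4,150,-.108)"
```

```text
t 1.7 pos [435.1 -31.9 219.3] rot [ 3.1415e+00 -8.0000e-04 -8.9000e-02] F [ 1.3 -1.  -1. ] q6 1.58
rows m: [ 0.0861 -0.2318  0.0693] [ 0.0001 -0.0008  0.019 ]
```

```bash

python3 -m crank '[[0.072,-0.19,0.055,0,0,0.019,0],[0.072,-0.19,0.055,0,0,0.019,0],[0.072,-0.19,0.055,0,0,0.019,0],[0.072,-0.19,0.055,0,0,0.019,0],[0.072,-0.19,0.055,0,0,0.019,0]]' >/dev/null
python3 -m crank '[[0,0,0,0,0,0,0],[0,0,0,0,0,0,0]]' >/dev/null
python3 - <<'E'
from h import *
go(541.5,191.4,150,-.108)
t=cams.grab_frame("top");s=cams.grab_frame("side")
big=lambda f,x,y,w,h,k:cv2.resize(f["image"][y:y+h,x:x+w,::-1],None,fx=k,fy=k,interpolation=cv2.INTER_CUBIC)
cv2.imwrite("pics/c2.png",np.vstack([big(t,145,145,100,75,5),big(s,260,140,100,60,5)]))
E
```

```text
t 2.4 pos [522.4 148.1 164.2] rot [ 3.1408e+00  9.0000e-04 -1.0790e-01] F [-0.7 -0.1 -0.5] q6 1.95
rows m: [ 0.0143 -0.0451  0.0141] [0.0008 0.0009 0.0001]
```

View pics/c2.png

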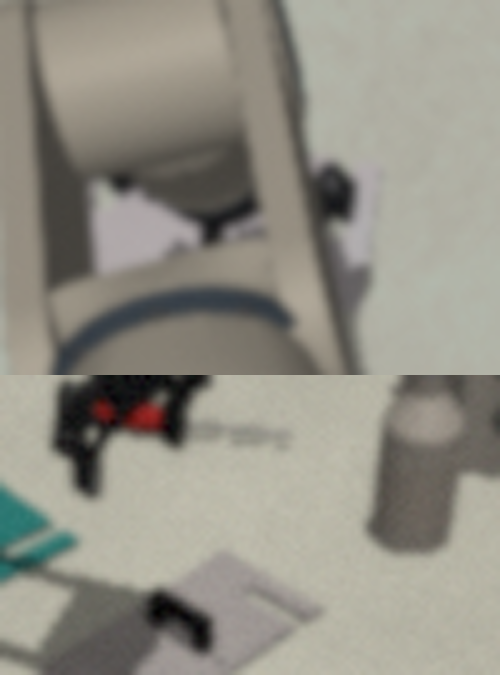

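The arm blocks the top view. In the side crop the gripper is upright and the handle sits clear in front of it. I'll check the handle point against the side view, then go over it.

```bash

python3 -m crank '[[0.0143,-0.0451,0.014,0,0,0,0],[0.0143,-0.0451,0.014,0,0,0,0],[0.0143,-0.0451,0.06,0,0,0,0],[0.0143,-0.0451,0.09,0,0,0,0],[0.0143,-0.0451,0.09,0,0,0,0]]' >/dev/null
python3 -m crank '[[0,0,0,0,0,0,0.3],[0,0,0,0,0,0,0.3]]' >/dev/null
python3 - <<'E'
from h import *
go(541.5,191.4,30.5,-.108)
s=cams.grab_frame("side")
print(proj(s,[541.5,191.4,30]),proj(s,[541.5,191.4,39]))
cv2.imwrite("pics/c3.png",cv2.resize(s["image"][130:230,240:360,::-1],None,fx=5,fy=5,interpolation=cv2.INTER_CUBIC))
E
```

```text
t 3.2 pos [543.5 192.   76.3] rot [-3.1404e+00 -2.5000e-03 -1.0890e-01] F [-0.1 -0.4 -0.8] q6 2.02
rows m: [-0.002   0.0009  0.0458] [-0.0012 -0.0025 -0.0009]
(np.float64(294.7819423328971), np.float64(187.0761836730938)) (np.float64(294.872915640791), np.float64(185.33982389357578))
```

View pics/c3.png

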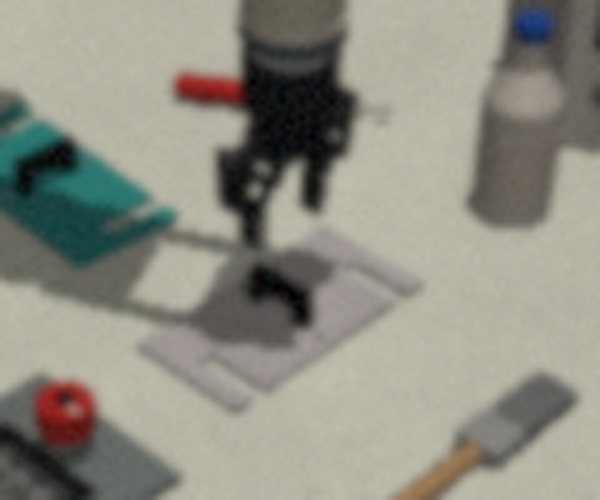

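The fingers straddle the handle: fingertips at crop (255,235) and (315,200), bar at (275,285). I'll go down and grip.

```bash

python3 -m crank '[[0,0,0.025,0,0,0,0.3],[0,0,0.0455,0,0,0,0.3],[0,0,0.0455,0,0,0,0.3],[0,0,0.0455,0,0,0,1],[0,0,0.0455,0,0,0,1]]' 70
python3 -m crank '[[0,0,0,0,0,0,1],[0,0,0,0,0,0,1],[0,0,0,0,0,0,1],[0,0,0,0,0,0,1],[0,0,0,0,0,0,1]]' 70
```

```text
clock: 3.75
eef_pos: [543.3, 192.5, 30.4]
tcp_rot: [-3.141, -0.002, -0.108]
contact_force: [0.7, -0.1, -0.1]
opening: 0.37
grasp_force: 0.0
clock: 4.25
eef_pos: [542.4, 192.3, 29.1]
tcp_rot: [-3.141, -0.0, -0.108]
contact_force: [-1.1, 0.1, 4.4]
opening: -0.002
grasp_force: 2.3
```

```bash

python3 - <<'E'
from h import *
s=cams.grab_frame("side");print(r.sense()["opening"],r.sense()["grasp_force"])
cv2.imwrite("pics/c4.png",cv2.resize(s["image"][150:220,250:340,::-1],None,fx=8,fy=8,interpolation=cv2.INTER_CUBIC))
E
```

```text
0.0037236135442801064 2.557932995259762
```

View pics/c4.png

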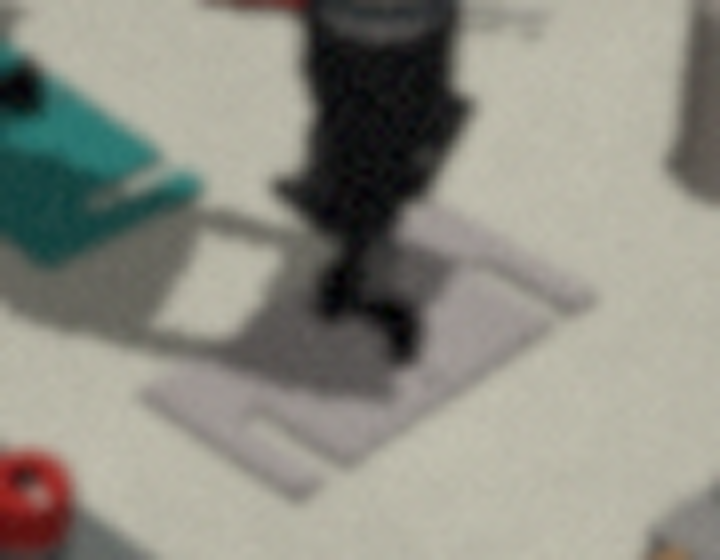

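```bash

python3 - <<'E'
from h import *
s=cams.grab_frame("side");st=r.sense();e=st["eef_pos"];print(e,st["qpos"])
c=lambda P:[round((a-b)*8) for a,b in zip(proj(s,P),(250,150))]
print("tcp",c(e),"tip",c(e-[0,0,19]))
u=np.array([np.cos(-.108),np.sin(-.108),0])
H=np.array([542,192,0.])
for k in(-31,31):
  for z in(6,21,39):print(k,z,c(H+u*k+[0,0,z]))
v=np.array([-u[1],u[0],0]);o=H+2*u+[0,0,6]
print("corners",[c(o+u*a+v*b) for a,b in((55,112),(55,-112),(-55,112),(-55,-112))])
E
```

```text
[542.37480544 192.284448    29.07023648] [3.38078337e-01 5.24549198e-01 1.87524554e+00 3.30987185e-05
 7.41501309e-01 2.01700938e+00]
tcp [361, 298] tip [359, 327]
-31 6 [313, 306]
-31 21 [314, 283]
-31 39 [316, 255]
31 6 [403, 361]
31 21 [405, 338]
31 39 [406, 310]
corners [[587, 286], [287, 490], [428, 194], [128, 385]]
```

The picture is ambiguous, black on black. A small lift with a look at force and image will settle it.

```bash

python3 -m crank '[[0,0,-0.005,0,0,0,1],[0,0,-0.015,0,0,0,1],[0,0,-0.02,0,0,0,1],[0,0,-0.02,0,0,0,1],[0,0,-0.02,0,0,0,1]]' 70
python3 - <<'E'
from h import *
s=cams.grab_frame("side")
cv2.imwrite("pics/c5.png",cv2.resize(s["image"][150:220,250:340,::-1],None,fx=8,fy=8,interpolation=cv2.INTER_CUBIC))
E
```

```text
clock: 4.85
eef_pos: [542.4, 192.2, 49.1]
tcp_rot: [-3.141, -0.001, -0.108]
contact_force: [-0.1, 0.2, -0.1]
opening: 0.001
grasp_force: 0.0
```

View pics/c5.png

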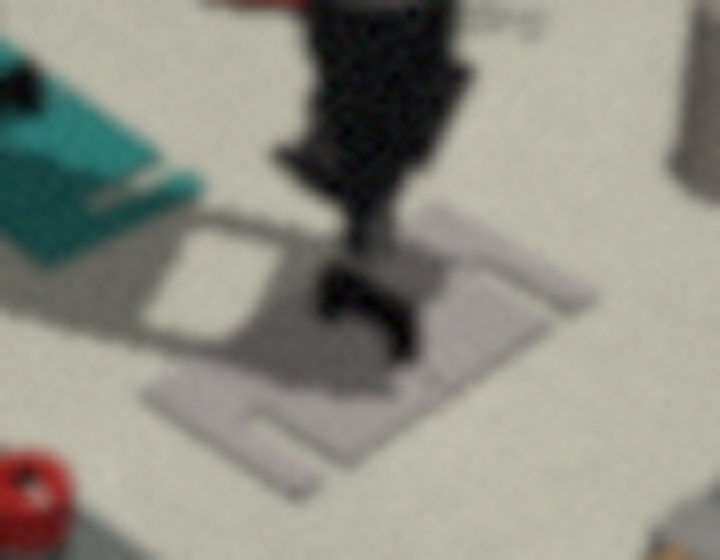

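The fingers shut on top of the bar: the tip is now near crop (365,255), with the bar top at about (365,285). The tips therefore sit roughly 28 mm higher than expected. I'll check that against the start pictures.

```bash

python3 - <<'E'
from h import *
s=cams.grab_frame("side");t=cams.grab_frame("top")
i=cv2.imread("pics/side0.png");m=i.max(2)<60
b=blobs(m,(15,165,75,225),3)
for c,st,l in b:print(c,st)
ys,xs=np.nonzero(m[165:225,15:75]);ys+=165;xs+=15
for lo,hi in((15,45),(45,75)):
    k=(xs>=lo)&(xs<hi); j=ys[k].argmax();print("lowest",xs[k][j],ys[k][j])
P=np.array([142.97,-608.43,221.28]);v=np.array([np.sin(.231),-np.cos(.231),0])
for dz in(0,-6,-19,22):print(dz,[np.round(proj(s,P+v*w+[0,0,dz]),1) for w in(-43,0,43)],[np.round(proj(t,P+v*w+[0,0,dz]),1) for w in(-43,0,43)])
e=r.sense()["eef_pos"]
i=t["image"];cv2.imwrite("pics/c6.png",np.hstack([cv2.resize(cv2.imread("pics/top0.png")[290:350,420:500],None,fx=5,fy=5),cv2.resize(cv2.imread("pics/side0.png")[160:220,10:90],None,fx=5,fy=5)]))
E
```

```text
[ 37.7  183.19] [15, 165, 56, 51, 1596]
lowest 35 215
lowest 58 198
0 [array([ 60. , 204.9]), array([ 50.3, 212.7]), array([ 40.2, 220.9])] [array([431.8, 318.7]), array([446. , 315.5]), array([460. , 312.3])]
-6 [array([ 60.5, 206.2]), array([ 50.8, 214.1]), array([ 40.8, 222.3])] [array([430.9, 318.4]), array([444.9, 315.2]), array([458.9, 312. ])]
-19 [array([ 61.6, 209.2]), array([ 52., 217.]), array([ 42. , 225.2])] [array([428.8, 317.7]), array([442.7, 314.5]), array([456.5, 311.4])]
22 [array([ 58.1, 199.8]), array([ 48.2, 207.6]), array([ 38. , 215.8])] [array([435.5, 319.9]), array([449.9, 316.6]), array([464.2, 313.3])]
```

View pics/c6.png

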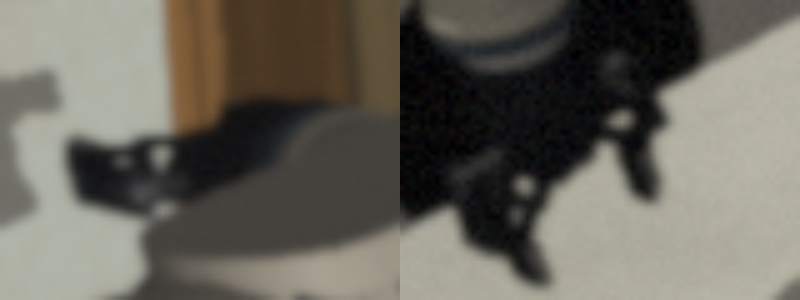

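Confirmed: open fingertips appear at side px (36,216) and (59,199), which matches the reported TCP z + 22 mm rather than -6 mm. The true grasp height is therefore reported z + 28 mm, which agrees with the contact on the bar top at 39 mm. I'll regrip 28 mm lower.

```bash

python3 -m crank '[[0.003,0,0,0,0,0,0.2],[0.003,0,0,0,0,0,0.2],[0.003,0,0,0,0,0,0.2],[0.003,0,0,0,0,0,0.2],[0.003,0,0,0,0,0,0.2]]' 70
python3 -m crank '[[0,0,0.02,0,0,0,0.2],[0,0,0.035,0,0,0,0.2],[0,0,0.045,0,0,0,0.2],[0,0,0.047,0,0,0,0.2],[0,0,0.047,0,0,0,0.2]]'
python3 -m crank '[[0,0,0,0,0,0,1],[0,0,0,0,0,0,1],[0,0,0,0,0,0,1],[0,0,0,0,0,0,1],[0,0,0,0,0,0,1]]' 70
```

```text
clock: 5.5
eef_pos: [545.1, 191.8, 48.7]
tcp_rot: [3.142, 0.0, -0.108]
contact_force: [0.4, 1.2, -0.4]
opening: 0.801
grasp_force: 0.0
clock: 6.0
eef_pos: [544.9, 191.8, 1.4]
tcp_rot: [3.141, 0.001, -0.108]
contact_force: [-0.5, -0.5, 0.0]
opening: 0.8
grasp_force: 0.0
clock: 6.5
eef_pos: [545.7, 192.2, 2.5]
tcp_rot: [-3.141, -0.001, -0.108]
contact_force: [-0.4, 0.2, 7.0]
opening: 0.152
grasp_force: 69.3
```

Gripped at 0.152 opening, about 13 mm. I'll lift and carry to a point 110 mm short of home, above rim height.

```bash

python3 -m crank '[[0,0,-0.015,0,0,0,1],[0,0,-0.04,0,0,0,1],[0,0,-0.08,0,0,0,1],[0,0,-0.11,0,0,0,1],[0,0,-0.118,0,0,0,1]]' 80
python3 -m crank '[[-0.0055,0.037,0,0,0,0.01,1],[-0.0155,0.077,0,0,0,0.02,1],[-0.022,0.117,0,0,0,0.03,1],[-0.028,0.157,0,0,0,0.034,1],[-0.034,0.197,0,0,0,0.034,1]]'
python3 -c "
from h import *
go(449.8,-173.6,122,-.142)"
```

```text
clock: 7.0
eef_pos: [546.7, 192.3, 123.3]
tcp_rot: [-3.14, -0.004, -0.108]
contact_force: [0.6, 1.1, -6.9]
opening: 0.149
grasp_force: 79.2
clock: 7.5
eef_pos: [488.2, -1.7, 118.7]
tcp_rot: [3.141, 0.002, -0.142]
contact_force: [0.3, -0.4, -6.6]
opening: 0.151
grasp_force: 79.5
t 7.5 pos [488.2  -1.7 118.7] rot [ 3.1412e+00  2.1000e-03 -1.4190e-01] F [ 0.3 -0.4 -6.6] q6 1.71
rows m: [-0.0137  0.1756 -0.0032] [0.0004 0.0021 0.0001]
```

```bash

python3 -m crank '[[-0.003,0.035,0,0,0,0,1],[-0.006,0.075,0,0,0,0,1],[-0.01,0.115,0,0,0,0,1],[-0.012,0.15,0,0,0,0,1],[-0.013,0.165,0,0,0,0,1]]'
python3 -m crank '[[0,0,0,0,0,0,1],[0,0,0,0,0,0,1],[0,0,0,0,0,0,1]]'
python3 - <<'E'
from h import *
go(449.8,-173.6,122,-.142)
s=cams.grab_frame("side");t=cams.grab_frame("top")
cv2.imwrite("pics/c7.png",np.vstack([cv2.resize(t["image"][150:240,240:360,::-1],None,fx=4,fy=4,interpolation=cv2.INTER_CUBIC),cv2.resize(s["image"][190:280,165:285,::-1],None,fx=4,fy=4,interpolation=cv2.INTER_CUBIC)])[:720])
E
python3 -c "
import cv2;i=cv2.imread('pics/c7.png');cv2.imwrite('pics/c7.png',cv2.hconcat([i[:360],i[360:]])[:, :960]);print(i.shape)"
python3 -c "
import cv2;i=cv2.imread('pics/c7.png');cv2.imwrite('pics/c7.png',cv2.resize(i,(800,300)))"
```

```text
clock: 8.0
eef_pos: [452.1, -164.0, 118.8]
tcp_rot: [3.141, 0.002, -0.144]
contact_force: [-0.3, 0.6, -6.3]
opening: 0.15
grasp_force: 79.8
clock: 8.3
eef_pos: [453.5, -160.9, 119.3]
tcp_rot: [-3.141, 0.001, -0.142]
contact_force: [-0.9, 0.4, -5.7]
opening: 0.143
grasp_force: 79.8
t 8.3 pos [ 453.5 -160.9  119.3] rot [-3.1411e+00  1.2000e-03 -1.4170e-01] F [-0.9  0.4 -5.7] q6 1.37
rows m: [-0.0018  0.0131 -0.0027] [-0.0005  0.0012  0.0003]
(720, 480, 3)
```

View pics/c7.png

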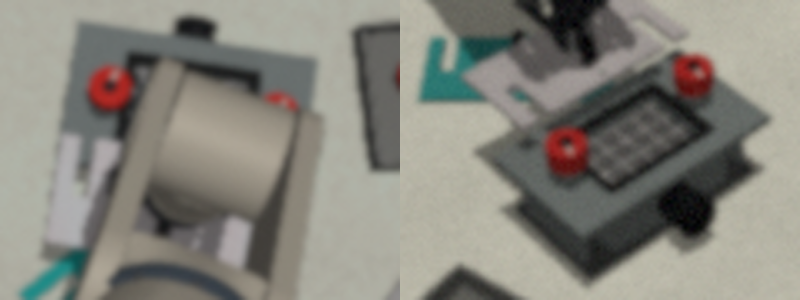

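The cover is level behind the trap. In the left (top view) half its left slot is at (80,165), just short of the knob at (108,88). The side half shows the plate clear of both knobs. I'll centre it laterally, lower toward entry height and measure the slot against the knob line in rectified views.

```bash

python3 -m crank '[[-0.002,0.013,0.005,0,0,0,1],[-0.002,0.013,0.012,0,0,0,1],[-0.002,0.013,0.012,0,0,0,1],[-0.002,0.013,0.012,0,0,0,1]]'
cat >>h.py <<'E'
C=np.array([558.7,-189.2]);Y=-.142
u=np.array([np.cos(Y),np.sin(Y)]);v=np.array([-u[1],u[0]])
def rect(f,z,xs,ys):
    P=np.array([[proj(f,[*(C+u*x+v*y),z]) for y in ys] for x in xs],np.float32)
    return cv2.remap(f["image"],P[...,0],P[...,1],cv2.INTER_LINEAR)
def trapf(p): d=np.array(p)[:2]-C; return np.round([d@u,d@v],1)
E
python3 - <<'E'
from h import *
go(449.8,-173.6,122,-.142)
e=np.mean([r.sense()["eef_pos"] for _ in range(3)],0); print("tcp trap frame",trapf(e))
t=cams.grab_frame("top");s=cams.grab_frame("side")
zt=e[2]-2+6
xs=np.arange(0,-180,-1);ys=np.arange(140,-141,-1)
a=rect(t,zt,xs,ys);b=rect(s,zt,xs,ys)
o=np.hstack([a,b])[:,:,::-1];cv2.imwrite("pics/c8.png",cv2.resize(o,None,fx=1.4,fy=2))
for n,f in(("top",t),("side",s)):
  for c,st,l in blobs(red(f),(200,140,340,260),30):print(n,c,st[4],[trapf(plane(f,*c,z)) for z in(120,125)])
E
```

```text
clock: 8.8
eef_pos: [449.7, -174.2, 107.4]
tcp_rot: [-3.141, 0.001, -0.142]
contact_force: [-0.4, 0.3, -6.6]
opening: 0.151
grasp_force: 79.7
t 8.8 pos [ 449.7 -174.2  107.4] rot [-3.1413e+00  9.0000e-04 -1.4240e-01] F [-0.4  0.3 -6.6] q6 1.34
rows m: [-0.     -0.0006 -0.0146] [-0.0003  0.0009 -0.0004]
tcp trap frame [-110.    -0.6]
top [272.32 175.8 ] 119 [array([ 1.6, 85.4]), array([ 0.4, 85.6])]
top [323.97 180.21] 39 [array([ 14.5, -88.5]), array([ 13.3, -87.6])]
side [285.34 147.53] 70 [array([-205.6,  449.5]), array([-200.4,  444.3])]
side [252.   210.41] 63 [array([-5.2, 88.3]), array([-1. , 84.7])]
side [214.09 232.94] 82 [array([ -6.2, -80.7]), array([ -2. , -83.6])]
```

View pics/c8.png

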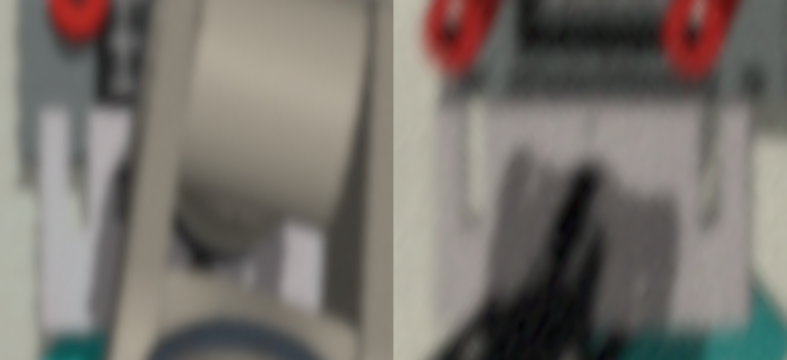

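The rectified top view (left) puts the plate's left edge at y = 111 and its slot centre at 83.6, with the front edge at x = -52. The knob sits at y = 85.5, so the cover is about 1 mm right of centre. I'll correct that, go to 75 mm short, and find the seal by touch.

```bash

python3 -m crank '[[0.01,-0.001,0.003,0,0,0,1],[0.025,-0.001,0.008,0,0,0,1],[0.032,-0.001,0.011,0,0,0,1],[0.032,-0.001,0.011,0,0,0,1],[0.032,-0.001,0.011,0,0,0,1]]'
for i in 1 2 3 4 ; do echo; done
python3 -m crank '[[0,0,0.001,0,0,0,1],[0,0,0.002,0,0,0,1],[0,0,0.002,0,0,0,1]]'
python3 -m crank '[[0,0,0.001,0,0,0,1],[0,0,0.001,0,0,0,1]]'
python3 -m crank '[[0,0,0.001,0,0,0,1],[0,0,0.001,0,0,0,1]]'
python3 -c "
from h import *
s=r.sense();print(s['wrist_torque'])"
```

```text
clock: 9.4
eef_pos: [481.7, -177.7, 96.3]
tcp_rot: [-3.141, 0.001, -0.142]
contact_force: [-0.8, 0.1, -7.4]
opening: 0.148
grasp_force: 79.8




clock: 9.7
eef_pos: [481.6, -177.9, 94.7]
tcp_rot: [-3.142, 0.0, -0.142]
contact_force: [0.6, 0.1, -6.0]
opening: 0.148
grasp_force: 79.8
clock: 9.9
eef_pos: [481.7, -177.9, 93.8]
tcp_rot: [-3.142, 0.0, -0.142]
contact_force: [0.2, -0.1, -6.5]
opening: 0.15
grasp_force: 79.8
clock: 10.1
eef_pos: [481.8, -177.9, 92.7]
tcp_rot: [-3.142, 0.0, -0.142]
contact_force: [0.4, 0.9, -6.3]
opening: 0.145
grasp_force: 79.8
[ 0.00733158 -0.00450231 -0.02199242]
```

```bash

for i in 1; do
python3 -m crank '[[0,0,0.0005,0,0,0,1],[0,0,0.0005,0,0,0,1]]' | egrep 'pos|contact'
python3 -m crank '[[0,0,0.0005,0,0,0,1],[0,0,0.0005,0,0,0,1]]'| egrep 'pos|contact'
python3 -m crank '[[0,0,0.0005,0,0,0,1],[0,0,0.0005,0,0,0,1]]'| egrep 'pos|contact'
python3 -m crank '[[0,0,0.0005,0,0,0,1],[0,0,0.0005,0,0,0,1]]'| egrep 'pos|contact'
python3 -c "
from h import *
s=r.sense();print(s['wrist_torque'])"
done
```

```text
eef_pos: [481.8, -177.9, 92.2]
contact_force: [-0.6, -0.8, -6.4]
eef_pos: [481.8, -177.9, 91.7]
contact_force: [0.1, -0.2, -6.0]
eef_pos: [481.9, -177.9, 91.3]
contact_force: [-0.7, 0.0, -5.7]
eef_pos: [481.9, -178.0, 90.9]
contact_force: [-1.8, 0.4, -2.8]
[ 0.07964992  0.16140803 -0.03702476]
```

```bash

python3 -m crank '[[0,0,-0.0006,0,0,0,1],[0.003,0,-0.0006,0,0,0,1],[0.006,0,-0.0006,0,0,0,1],[0.009,0,-0.0006,0,0,0,1],[0.009,0,-0.0006,0,0,0,1]]'| egrep 'pos|contact'
python3 -m crank '[[0.003,0,0,0,0,0,1],[0.006,0,0,0,0,0,1],[0.009,0,0,0,0,0,1],[0.012,0,0,0,0,0,1],[0.012,0,0,0,0,0,1]]'| egrep 'pos|contact'
python3 -c "
from h import *
s=r.sense();print(s['wrist_torque'],trapf(s['eef_pos']))"
```

```text
eef_pos: [491.5, -179.4, 91.4]
contact_force: [-0.3, 0.3, -6.0]
eef_pos: [503.3, -181.0, 91.4]
contact_force: [0.5, -0.1, -5.7]
[ 0.03708939 -0.03081625 -0.00310837] [-56.    0.2]
```

```bash

python3 -m crank '[[0.003,0,0,0,0,0,1],[0.007,0,0,0,0,0,1],[0.011,0,0,0,0,0,1],[0.015,0,0,0,0,0,1],[0.015,0,0,0,0,0,1]]'| egrep 'pos|contact'
python3 -m crank '[[0.004,0,0,0,0,0,1],[0.008,0,0,0,0,0,1],[0.012,0,0,0,0,0,1],[0.016,0,0,0,0,0,1],[0.016,0,0,0,0,0,1]]'| egrep 'pos|contact'
python3 -c "
from h import *
s=r.sense();print(s['wrist_torque'],trapf(s['eef_pos']))"
```

```text
eef_pos: [518.3, -183.2, 91.4]
contact_force: [-1.4, -0.9, -6.1]
eef_pos: [534.1, -185.4, 91.4]
contact_force: [-0.6, -0.2, -6.8]
[-0.00091566 -0.00564529  0.011679  ] [-24.9   0.3]
```

```bash

python3 -m crank '[[0.004,0,0,0,0,0,1],[0.008,0,0,0,0,0,1],[0.012,0,0,0,0,0,1],[0.015,0,0,0,0,0,1],[0.015,0,0,0,0,0,1]]'| egrep 'pos|contact'
python3 -m crank '[[0.001,0,0,0,0,0,1],[0.002,0,0,0,0,0,1],[0.003,0,0,0,0,0,1],[0.003,0,0,0,0,0,1]]'| egrep 'pos|contact'
python3 -m crank '[[0.001,0,0,0,0,0,1],[0.001,0,0,0,0,0,1]]'| egrep 'pos|contact'
python3 -m crank '[[0.001,0,0,0,0,0,1],[0.001,0,0,0,0,0,1]]'| egrep 'pos|contact'
python3 -c "
from h import *
s=r.sense();print(s['wrist_torque'],trapf(s['eef_pos']))"
```

```text
eef_pos: [548.8, -187.5, 91.4]
contact_force: [0.1, -1.1, -5.8]
eef_pos: [551.3, -187.9, 91.4]
contact_force: [0.9, 0.1, -6.2]
eef_pos: [552.3, -188.0, 91.4]
contact_force: [-0.7, 0.2, -6.8]
eef_pos: [553.3, -188.2, 91.4]
contact_force: [0.2, -0.0, -6.1]
[ 0.04474121 -0.13541557  0.01800487] [-5.5  0.3]
```

```bash

for k in 1; do
python3 -m crank '[[0.0005,0,0,0,0,0,1],[0.0005,0,0,0,0,0,1]]'| egrep 'pos|contact'
python3 -m crank '[[0.0005,0,0,0,0,0,1],[0.0005,0,0,0,0,0,1]]'| egrep 'pos|contact'
python3 -m crank '[[0.0005,0,0,0,0,0,1],[0.0005,0,0,0,0,0,1]]'| egrep 'pos|contact'
python3 -m crank '[[0.0005,0,0,0,0,0,1],[0.0005,0,0,0,0,0,1]]'| egrep 'pos|contact'
python3 -c "
from h import *
s=r.sense();print(s['wrist_torque'],trapf(s['eef_pos']))"
done
```

```text
eef_pos: [553.7, -188.2, 91.4]
contact_force: [-0.8, -0.4, -5.7]
eef_pos: [554.2, -188.3, 91.4]
contact_force: [-0.7, 0.1, -5.7]
eef_pos: [554.7, -188.4, 91.4]
contact_force: [-0.2, -0.6, -5.7]
eef_pos: [555.2, -188.4, 91.4]
contact_force: [0.2, -0.4, -6.5]
[-0.02465496 -0.01555038  0.00830075] [-3.6  0.3]
```

```bash

for k in 1; do
python3 -m crank '[[0.0005,0,0,0,0,0,1],[0.0005,0,0,0,0,0,1]]'| egrep 'pos|contact'
python3 -m crank '[[0.0005,0,0,0,0,0,1],[0.0005,0,0,0,0,0,1]]'| egrep 'pos|contact'
python3 -m crank '[[0.0005,0,0,0,0,0,1],[0.0005,0,0,0,0,0,1]]'| egrep 'pos|contact'
python3 -c "
from h import *
s=r.sense();print(s['wrist_torque'],trapf(s['eef_pos']))"
done
```

```text
eef_pos: [555.7, -188.5, 91.4]
contact_force: [-0.0, -0.3, -5.9]
eef_pos: [556.2, -188.6, 91.4]
contact_force: [-0.2, 1.0, -6.3]
eef_pos: [556.7, -188.7, 91.4]
contact_force: [-0.4, -1.2, -6.3]
[-0.00161537 -0.0423113  -0.01236563] [-2.1  0.3]
```

```bash

for k in 1; do
python3 -m crank '[[0.0005,0,0,0,0,0,1],[0.0005,0,0,0,0,0,1]]'| egrep 'pos|contact'
python3 -m crank '[[0.0005,0,0,0,0,0,1],[0.0005,0,0,0,0,0,1]]'| egrep 'pos|contact'
python3 -m crank '[[0.0005,0,0,0,0,0,1],[0.0005,0,0,0,0,0,1]]'| egrep 'pos|contact'
python3 -m crank '[[0.0005,0,0,0,0,0,1],[0.0005,0,0,0,0,0,1]]'| egrep 'pos|contact'
python3 -c "
from h import *
s=r.sense();print(s['wrist_torque'],trapf(s['eef_pos']))"
done
```

```text
eef_pos: [557.2, -188.7, 91.4]
contact_force: [-0.2, -0.3, -6.4]
eef_pos: [557.7, -188.8, 91.4]
contact_force: [-0.3, -0.8, -6.4]
eef_pos: [558.1, -188.9, 91.4]
contact_force: [-0.2, 0.9, -6.1]
eef_pos: [558.6, -188.9, 91.4]
contact_force: [0.4, -0.4, -6.4]
[ 0.02129973 -0.00822607  0.03499338] [-0.1  0.3]
```

```bash

for k in 1; do
python3 -m crank '[[0.0005,0,0,0,0,0,1],[0.0005,0,0,0,0,0,1]]'| egrep 'contact'
python3 -m crank '[[0.0005,0,0,0,0,0,1],[0.0005,0,0,0,0,0,1]]'| egrep 'contact'
python3 -m crank '[[0.0005,0,0,0,0,0,1],[0.0005,0,0,0,0,0,1]]'| egrep 'contact'
python3 -m crank '[[0.0005,0,0,0,0,0,1],[0.0005,0,0,0,0,0,1]]'| egrep 'contact'
python3 -c "
from h import *
s=r.sense();print(s['wrist_torque'],trapf(s['eef_pos']))"
done
```

```text
contact_force: [-0.9, 1.1, -5.3]
contact_force: [-2.4, 0.5, -4.4]
contact_force: [-4.6, 0.5, -1.7]
contact_force: [-6.4, 0.6, -1.0]
[ 0.06488741  1.13243091 -0.01124387] [0.7 0.3]
```

The cover met the studs at 6 N. I'll relieve it, set it down on the seal and release.

```bash

python3 -m crank '[[-0.001,0,0,0,0,0,1],[-0.001,0,0.0005,0,0,0,1],[-0.001,0,0.0008,0,0,0,1],[-0.001,0,0.0008,0,0,0,1]]'| egrep 'pos|rot|contact'
python3 -m crank '[[0,0,0,0,0,0,0.6],[0,0,0,0,0,0,0.6],[0,0,0,0,0,0,0.6],[0,0,0,0,0,0,0.6],[0,0,0,0,0,0,0.6]]' 20
python3 -m crank '[[0,0,-0.03,0,0,0,0.5],[0,0,-0.08,0,0,0,0],[0,0,-0.12,0,0,0,0],[0,0,-0.12,0,0,0,0]]' 20 >/dev/null
python3 - <<'E'
from h import *
s=cams.grab_frame("side")
xs=np.arange(80,-100,-1);ys=np.arange(140,-141,-1)
cv2.imwrite("pics/c9.png",np.hstack([cv2.resize(s["image"][190:280,165:285,::-1],None,fx=4,fy=4,interpolation=cv2.INTER_CUBIC),cv2.resize(rect(s,94.5,xs,ys)[:,:,::-1],(300,360))]))
st=r.sense();print(st["eef_pos"],st["qpos"][5],st["contact_force"])
E
```

```text
eef_pos: [559.3, -189.0, 90.7]
tcp_rot: [-3.142, 0.001, -0.142]
contact_force: [-5.8, 1.5, 0.7]
clock: 18.1
eef_pos: [559.9, -189.1, 90.7]
tcp_rot: [3.141, -0.001, -0.142]
contact_force: [-0.6, -0.2, 0.0]
opening: 0.403
grasp_force: 0.0
[ 561.53071595 -189.6866683   213.79957372] 1.384640378600185 [-0.15562871  0.68918873  0.46595691]
```

View pics/c9.png

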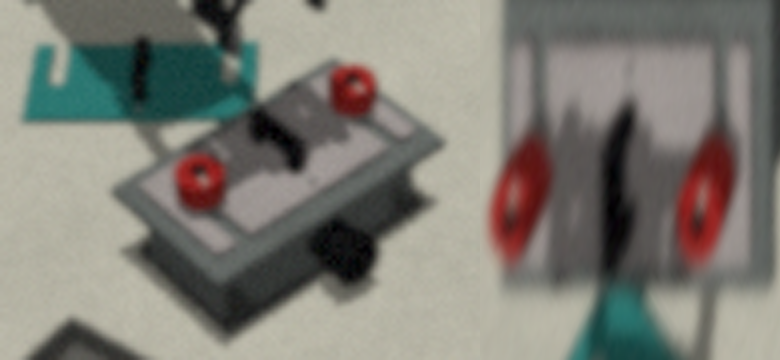

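The cover lies flat at home under both knobs: crop knobs at (200,182) and (353,90), with the rim border even all round. Next is the left knob. I'll wind the wrist back while moving above it.

```bash

python3 -m crank '[[-0.0013,-0.0854,0,0,0,-0.75,0],[-0.0013,-0.0854,0,0,0,-0.75,0],[-0.0013,-0.0854,0,0,0,-0.75,0],[-0.0013,-0.0854,0,0,0,-0.75,0],[-0.0013,-0.0854,0,0,0,-0.75,0]]' 20 >/dev/null
python3 -m crank '[[0,0,0,0,0,-0.75,0],[0,0,0,0,0,-0.75,0],[0,0,0,0,0,-0.75,0],[0,0,0,0,0,-0.75,0],[0,0,0,0,0,-0.75,0]]'  >/dev/null
python3 -m crank '[[0,0,0,0,0,-0.75,0],[0,0,0,0,0,-0.75,0],[0,0,0,0,0,-0.75,0],[0,0,0,0,0,-0.75,0],[0,0,0,0,0,-0.75,0]]'  >/dev/null
python3 -m crank '[[0,0,0,0,0,-0.75,0],[0,0,0,0,0,-0.75,0],[0,0,0,0,0,-0.75,0],[0,0,0,0,0,-0.75,0],[0,0,0,0,0,-0.75,0]]'  >/dev/null
python3 - <<'E'
from h import *
s=r.sense();go(572.3,-105,88,s["tcp_rot"][2])
f=cams.grab_frame("side")
for n,f in(("side",f),):
  for c,st,l in blobs(red(f),(200,190,275,260),30):print(n,c,st[4],plane(f,*c,122).round(1))
E
```

```text
t 20.55 pos [ 569.6 -104.2  209. ] rot [-3.1414e+00 -2.2000e-03  2.8640e+00] F [-0.7 -0.3  0.2] q6 -1.48
rows m: [-0.0031 -0.      0.121 ] [-0.0002 -0.0022  0.    ]
side [214.25 233.08] 79 [ 543.5 -269.8  122. ]
```

```bash

python3 -m crank '[[-0.0025,0,0.045,0,0,0,0],[-0.0025,0,0.09,0,0,0,0],[-0.0025,0,0.12,0,0,0,0],[-0.0025,0,0.12,0,0,0,0]]' 20 | egrep 'pos|contact'
python3 -m crank '[[0,0,0,0,0,0,1],[0,0,0,0,0,0,1],[0,0,0,0,0,0,1],[0,0,0,0,0,0,1]]' 20
python3 -m crank '[[0,0,0.0003,0,0,0.14,1],[0,0,0.0006,0,0,0.28,1],[0,0,0.001,0,0,0.42,1],[0,0,0.0012,0,0,0.56,1],[0,0,0.0014,0,0,0.7,1]]' 20
python3 -c "
from h import *
s=r.sense();print(s['wrist_torque'],s['qpos'][5])"
```

```text
eef_pos: [568.8, -104.3, 85.6]
contact_force: [-0.4, -0.2, 0.8]
clock: 21.4
eef_pos: [573.9, -105.6, 92.6]
tcp_rot: [-3.141, 0.003, 2.858]
contact_force: [-1.7, -2.6, 6.1]
opening: 0.483
grasp_force: 21.7
clock: 21.9
eef_pos: [573.1, -106.6, 91.1]
tcp_rot: [-3.141, 0.003, 2.152]
contact_force: [-4.4, -9.7, 6.9]
opening: 0.483
grasp_force: 22.0
[-1.38241182  0.84391165  0.1022847 ] -0.7648979515970041
```

```bash

python3 -m crank '[[-0.001,-0.0012,-0.001,0,0,0.14,1],[-0.001,-0.0012,-0.001,0,0,0.28,1],[-0.001,-0.0012,-0.001,0,0,0.42,1],[-0.001,-0.0012,-0.001,0,0,0.56,1],[-0.001,-0.0012,-0.001,0,0,0.7,1]]' 20
python3 -c "
from h import *
s=r.sense();print(s['wrist_torque'],s['qpos'][5])"
```

```text
clock: 22.4
eef_pos: [571.6, -107.0, 90.1]
tcp_rot: [-3.141, 0.001, 1.452]
contact_force: [-0.2, -4.2, -11.3]
opening: 0.483
grasp_force: 22.2
[-0.59247409  0.02100471  0.03599392] -0.06766859363672888
```

```bash

python3 -m crank '[[-0.0008,0,0.0012,0,0,0.14,1],[-0.0008,0,0.0015,0,0,0.28,1],[-0.0008,0,0.0018,0,0,0.42,1],[-0.0008,0,0.0021,0,0,0.56,1],[-0.0008,0,0.0024,0,0,0.7,1]]' 20
python3 -c "
from h import *
s=r.sense();print(s['wrist_torque'],s['qpos'][5])"
```

```text
clock: 22.9
eef_pos: [570.5, -106.5, 88.5]
tcp_rot: [-3.139, 0.001, 0.752]
contact_force: [-7.5, 4.4, 4.3]
opening: 0.484
grasp_force: 23.8
[0.70673969 1.10043102 0.14415084] 0.6309655536139527
```

```bash

python3 -m crank '[[0,0,0,0,0,0,0],[0,0,0,0,0,0,0],[0,0,0,0,0,0,0],[0,0,-0.03,0,0,0,0],[0,0,-0.065,0,0,0,0]]' 20 |egrep 'opening|pos'
python3 -m crank '[[-0.03,0.025,0,0,0,0,0],[-0.065,0.053,0,0,0,0,0],[-0.1,0.08,0,0,0,0,0],[-0.132,0.1065,0,0,0,0,0],[-0.132,0.1065,0,0,0,0,0]]' >/dev/null
python3 -m crank '[[0,0,0,0,0,0,0],[0,0,0,0,0,0,0]]' >/dev/null
python3 - <<'E'
from h import *
s=r.sense();go(547,-274.5,91,s["tcp_rot"][2])
f=cams.grab_frame("side")
for c,st,l in blobs(red(f),(200,190,275,260),20):print(c,st[4],plane(f,*c,118).round(1))
E
```

```text
eef_pos: [571.4, -107.2, 152.5]
opening: 1.001
t 24.1 pos [ 549.7 -274.7  152.8] rot [-3.1413e+00 -2.0000e-04  7.5870e-01] F [0.4 0.2 0.2] q6 0.35
rows m: [-0.0018 -0.0019  0.0618] [-0.0003 -0.0002  0.    ]
[252.1  211.67] 67 [ 569.2 -104.2  118. ]
```

```bash

python3 -m crank '[[-0.0018,-0.0019,0.035,0,0,0,0],[-0.0018,-0.0019,0.0615,0,0,0,0],[-0.0018,-0.0019,0.0615,0,0,0,0],[-0.0018,-0.0019,0.0615,0,0,0,0]]' 20 | egrep 'pos|contact'
python3 -m crank '[[0,0,0,0,0,0,1],[0,0,0,0,0,0,1],[0,0,0,0,0,0,1],[0,0,0,0,0,0,1]]' 20
python3 -m crank '[[0,0,0.0003,0,0,0.14,1],[0,0,0.0006,0,0,0.28,1],[0,0,0.0009,0,0,0.42,1],[0,0,0.0012,0,0,0.56,1],[0,0,0.0015,0,0,0.7,1]]' 20
python3 -c "
from h import *
s=r.sense();print(s['wrist_torque'],s['qpos'][5])"
```

```text
eef_pos: [547.2, -274.4, 91.5]
contact_force: [0.5, 0.7, -0.1]
clock: 24.95
eef_pos: [546.6, -274.6, 92.5]
tcp_rot: [-3.14, -0.0, 0.758]
contact_force: [-3.1, 5.4, 9.9]
opening: 0.486
grasp_force: 21.5
clock: 25.45
eef_pos: [546.1, -273.7, 91.0]
tcp_rot: [-3.139, 0.001, 0.052]
contact_force: [-5.2, 11.1, 13.5]
opening: 0.486
grasp_force: 22.0
[1.58970038 0.90793318 0.09660677] 1.0500110205664546
```

```bash

python3 -m crank '[[-0.0005,-0.0015,0,0,0,0.14,1],[-0.0005,-0.0015,0,0,0,0.28,1],[-0.0005,-0.0015,0,0,0,0.42,1],[-0.0005,-0.0015,0,0,0,0.56,1],[-0.0005,-0.0015,0,0,0,0.7,1]]' 20
python3 -c "
from h import *
s=r.sense();print(s['wrist_torque'],s['qpos'][5])"
```

```text
clock: 25.95
eef_pos: [546.3, -272.5, 90.0]
tcp_rot: [-3.14, 0.001, -0.648]
contact_force: [1.6, 7.4, -2.6]
opening: 0.489
grasp_force: 20.8
[ 1.04214687 -0.26156895  0.05672119] 1.7516569268224067
```

```bash

python3 -m crank '[[-0.0004,-0.0009,0.0002,0,0,0.14,1],[-0.0004,-0.0009,0.0005,0,0,0.28,1],[-0.0004,-0.0009,0.0008,0,0,0.42,1],[-0.0004,-0.0009,0.0011,0,0,0.56,1],[-0.0004,-0.0009,0.0014,0,0,0.7,1]]' 20
python3 -c "
from h import *
s=r.sense();print(s['wrist_torque'],s['qpos'][5])"
```

```text
clock: 26.45
eef_pos: [547.1, -271.9, 88.6]
tcp_rot: [-3.14, 0.001, -1.348]
contact_force: [3.5, 5.1, -2.3]
opening: 0.484
grasp_force: 20.9
[ 0.93102612 -0.4135462   0.1095186 ] 2.453194977943161
```

```bash

python3 -m crank '[[0,0,0,0,0,0,0],[0,0,0,0,0,0,0],[0,0,0,0,0,0,0],[0,0,-0.03,0,0,0,0],[0,0,-0.065,0,0,0,0]]' 20 |egrep 'opening|pos'
python3 -m crank '[[-0.035,-0.013,0,0,0,-0.14,0],[-0.075,-0.03,0,0,0,-0.28,0],[-0.115,-0.045,0,0,0,-0.42,0],[-0.157,-0.06,0,0,0,-0.56,0],[-0.157,-0.06,0,0,0,-0.7,0]]' >/dev/null
python3 -m crank '[[0,0,0,0,0,-0.14,0],[0,0,0,0,0,-0.28,0],[0,0,0,0,0,-0.42,0],[0,0,0,0,0,-0.56,0],[0,0,0,0,0,-0.7,0]]' >/dev/null
python3 -m crank '[[0,0,0,0,0,-0.14,0],[0,0,0,0,0,-0.28,0],[0,0,0,0,0,-0.42,0],[0,0,0,0,0,-0.56,0],[0,0,0,0,0,-0.7,0]]' >/dev/null
python3 -m crank '[[0,0,0,0,0,0,0],[0,0,0,0,0,0,0]]' >/dev/null
python3 - <<'E'
from h import *
s=r.sense();go(570.8,-105.5,89,s["tcp_rot"][2])
E
```

```text
eef_pos: [545.4, -272.5, 152.8]
opening: 0.999
t 28.65 pos [ 569.5 -106.5  153.5] rot [ 3.1414 -0.      0.7545] F [ 0.2 -0.3  0.5] q6 0.63
rows m: [0.0016 0.0002 0.0645] [ 0.0002 -0.     -0.    ]
```

```bash

python3 -m crank '[[0.0014,0,0.035,0,0,0,0],[0.0014,0,0.064,0,0,0,0],[0.0014,0,0.0645,0,0,0,0],[0.0014,0,0.0645,0,0,0,0]]' 20 | egrep 'pos|contact'
python3 -m crank '[[0,0,0,0,0,0,1],[0,0,0,0,0,0,1],[0,0,0,0,0,0,1],[0,0,0,0,0,0,1]]' 20 | egrep 'pos|contact|open'
python3 -m crank '[[0,0,0,0,0,0.14,1],[0,0,0,0,0,0.28,1],[0,0,0,0,0,0.42,1],[0,0,0.0002,0,0,0.56,1],[0,0,0.0004,0,0,0.7,1]]' 20
python3 -c "
from h import *
s=r.sense();print(s['wrist_torque'],s['qpos'][5])"
```

```text
eef_pos: [570.3, -105.4, 89.0]
contact_force: [-0.4, -0.4, 0.8]
eef_pos: [571.3, -105.6, 90.1]
contact_force: [-1.3, -1.3, 5.0]
opening: 0.484
clock: 29.95
eef_pos: [571.0, -105.2, 88.9]
tcp_rot: [-3.141, -0.001, 0.052]
contact_force: [2.8, 2.3, -1.6]
opening: 0.483
grasp_force: 21.8
[ 0.22123937 -0.22640259  0.1116482 ] 1.3335123291490056
```

```bash

python3 -m crank '[[0,0,0,0,0,0,0],[0,0,0,0,0,0,0],[0,0,0,0,0,0,0],[0,0,-0.03,0,0,0,0],[0,0,-0.065,0,0,0,0]]' 20 |egrep 'opening|pos'
python3 -m crank '[[-0.008,0.04,0,0,0,0,0],[-0.016,0.08,0,0,0,0,0],[-0.024,0.12,0,0,0,0,0],[-0.0327,0.1655,0,0,0,0,0],[-0.0327,0.1655,0,0,0,0,0]]' >/dev/null
python3 -m crank '[[0,0,0,0,0,0,0],[0,0,0,0,0,0,0]]' >/dev/null
python3 - <<'E'
from h import *
s=r.sense();go(547,-272.2,88.5,s["tcp_rot"][2])
E
```

```text
eef_pos: [569.2, -105.2, 152.9]
opening: 1.002
t 31.15 pos [ 547.3 -271.6  153.3] rot [-3.141e+00  4.000e-04  5.890e-02] F [ 0.4  0.5 -0.3] q6 1.05
rows m: [-0.0003  0.0006  0.0648] [-0.0006  0.0004 -0.    ]
```

```bash

python3 -m crank '[[0,0.0005,0.035,0,0,0,0],[0,0.0005,0.064,0,0,0,0],[0,0.0005,0.0645,0,0,0,0],[0,0.0005,0.0645,0,0,0,0]]' 20 | egrep 'pos|contact'
python3 -m crank '[[0,0,0,0,0,0,1],[0,0,0,0,0,0,1],[0,0,0,0,0,0,1],[0,0,0,0,0,0,1]]' 20 | egrep 'pos|contact|open'
python3 -m crank '[[0,0,0,0,0,0.14,1],[0,0,0,0,0,0.28,1],[0,0,0,0,0,0.42,1],[0,0,0.0002,0,0,0.56,1],[0,0,0.0004,0,0,0.7,1]]' 20
python3 -c "
from h import *
s=r.sense();print(s['wrist_torque'],s['qpos'][5])"
```

```text
eef_pos: [547.6, -271.8, 89.1]
contact_force: [1.4, -0.8, 0.1]
eef_pos: [548.1, -273.3, 90.2]
contact_force: [-0.4, 0.8, 6.3]
opening: 0.485
clock: 32.45
eef_pos: [548.0, -273.5, 89.0]
tcp_rot: [-3.142, -0.002, -0.648]
contact_force: [1.8, -1.4, -1.5]
opening: 0.481
grasp_force: 22.0
[-0.31378879 -0.22142686  0.1756959 ] 1.7535835300092415
```

```bash
T='from h import *
import time
s=r.sense();print(s["wrist_torque"].round(3),s["contact_force"].round(1),s["qpos"][5].round(3))'
python3 -m crank '[[0,0,0.0001,0,0,0.05,1],[0,0,0.0002,0,0,0.1,1],[0,0,0.0002,0,0,0.1,1]]' 20 >/dev/null; python3 -c "$T"
python3 -m crank '[[0,0,0.0001,0,0,0.05,1],[0,0,0.0002,0,0,0.1,1],[0,0,0.0002,0,0,0.1,1]]' 20 >/dev/null; python3 -c "$T"
```

```text
[-0.395 -0.181 -0.064] [ 1.6 -1.6 -0.6] 1.849
[-0.487 -0.23   0.   ] [ 0.9 -3.5  0.9] 1.947
```

```bash
T='from h import *
s=r.sense();print(s["wrist_torque"].round(3),s["contact_force"].round(1),s["qpos"][5].round(3),s["tcp_rot"][2].round(3))'
python3 -m crank '[[0,0,0.0001,0,0,0.05,1],[0,0,0.0002,0,0,0.1,1]]' 20 >/dev/null; python3 -c "$T"
python3 -m crank '[[0,0,0.0001,0,0,0.05,1]]' 20 >/dev/null; python3 -c "$T"
```

```text
[-0.486 -0.105  0.186] [ 1.  -3.4  2.1] 2.047 -0.941
[-0.468 -0.043  0.242] [ 0.1 -3.6  1.9] 2.097 -0.991
```

```bash
T='from h import *
s=r.sense();print(s["wrist_torque"].round(3),s["contact_force"].round(1),s["qpos"][5].round(3),s["tcp_rot"][2].round(3))'
python3 -m crank '[[0,0,0.0001,0,0,0.05,1]]' 20 >/dev/null; python3 -c "$T"
python3 -m crank '[[0,0,0.0001,0,0,0.05,1]]' 20 >/dev/null; python3 -c "$T"
```

```text
[-0.513 -0.053  0.202] [ 0.3 -2.7  3.2] 2.147 -1.041
[-0.531  0.079  0.265] [-0.4 -3.1  4. ] 2.197 -1.091
```

```bash
T='from h import *
s=r.sense();print(s["wrist_torque"].round(3),s["contact_force"].round(1),s["qpos"][5].round(3),s["tcp_rot"][2].round(3),s["grasp_force"].round(1))'
python3 -m crank '[[0,0,0.0001,0,0,0.05,1]]' 20 >/dev/null; python3 -c "$T"
python3 -m crank '[[0,0,0.0001,0,0,0.05,1]]' 20 >/dev/null; python3 -c "$T"
python3 -m crank '[[0,0,0.0001,0,0,0.05,1]]' 20 >/dev/null; python3 -c "$T"
```

```text
Traceback (most recent call last):
AttributeError: 'float' object has no attribute 'round'
Traceback (most recent call last):
AttributeError: 'float' object has no attribute 'round'
Traceback (most recent call last):
AttributeError: 'float' object has no attribute 'round'
```

```bash
cat >t.py <<'E'
from h import *
s=r.sense();print(s["wrist_torque"].round(3),s["contact_force"].round(1),s["qpos"][5].round(3),s["tcp_rot"][2].round(3),round(s["grasp_force"],1))
E
python3 t.py
python3 -m crank '[[0,0,0.0001,0,0,0.05,1]]' 20 >/dev/null; python3 t.py
```

```text
[-0.478  0.264  0.393] [-1.4 -2.2  6. ] 2.347 -1.241 22.6
[-0.472  0.334  0.419] [ 0.2 -2.2  6.9] 2.397 -1.291 22.7
```

```bash

python3 -m crank '[[0,0,0.0001,0,0,0.05,1]]' 20 >/dev/null; python3 t.py
python3 -m crank '[[0,0,0,0,0,0,0],[0,0,0,0,0,0,0],[0,0,0,0,0,0,0],[0,0,-0.03,0,0,0,0],[0,0,-0.065,0,0,0,0]]' 20 |egrep 'opening|pos'
python3 -c "
from h import *
s=r.sense();go(571,-105.3,153,s['tcp_rot'][2])"
```

```text
[-0.422  0.33   0.476] [-0.6 -2.2  7.9] 2.447 -1.341 22.8
eef_pos: [546.1, -272.2, 151.2]
opening: 1.001
t 34.55 pos [ 546.1 -272.2  151.2] rot [ 3.1385e+00  2.8000e-03 -1.3409e+00] F [ 0.3 -0.  -0.5] q6 2.45
rows m: [-0.1568 -0.0623 -0.0015] [0.0031 0.0028 0.    ]
```

Right knob is snug at about 0.48 Nm. Now to the left knob, unwinding 1.4 rad on the way.

```bash

python3 -m crank '[[-0.035,-0.013,0,0,0,-0.14,0],[-0.075,-0.03,0,0,0,-0.28,0],[-0.115,-0.045,0,0,0,-0.42,0],[-0.157,-0.061,0,0,0,-0.56,0],[-0.157,-0.061,0,0,0,-0.7,0]]' >/dev/null
python3 -m crank '[[0,0,0,0,0,-0.14,0],[0,0,0,0,0,-0.28,0],[0,0,0,0,0,-0.42,0],[0,0,0,0,0,-0.56,0],[0,0,0,0,0,-0.7,0]]' >/dev/null
python3 -m crank '[[0,0,0,0,0,0,0],[0,0,0,0,0,0,0]]' >/dev/null
python3 -c "
from h import *
s=r.sense();go(571.2,-105.3,88.5,s['tcp_rot'][2])"
```

```text
t 35.75 pos [ 571.1 -106.1  152. ] rot [-3.1414e+00  4.0000e-04  5.4300e-02] F [ 0.2  0.4 -0.3] q6 1.33
rows m: [ 0.0002 -0.0008  0.0635] [-0.0002  0.0004 -0.    ]
```

```bash

python3 -m crank '[[0,-0.0006,0.035,0,0,0,0],[0,-0.0006,0.063,0,0,0,0],[0,-0.0006,0.0635,0,0,0,0],[0,-0.0006,0.0635,0,0,0,0]]' 20 | egrep 'pos|contact'
python3 -m crank '[[0,0,0,0,0,0,1],[0,0,0,0,0,0,1],[0,0,0,0,0,0,1],[0,0,0,0,0,0,1]]' 20 | egrep 'pos|contact|open'
python3 -m crank '[[0,0,0,0,0,0.1,1],[0,0,0,0,0,0.2,1],[0,0,0,0,0,0.3,1]]' 20 >/dev/null;python3 t.py
python3 -m crank '[[0,0,0.0002,0,0,0.1,1]]' 20 >/dev/null; python3 t.py
python3 -m crank '[[0,0,0.0002,0,0,0.1,1]]' 20 >/dev/null; python3 t.py
```

```text
eef_pos: [571.0, -105.6, 88.7]
contact_force: [0.2, 0.5, -0.0]
eef_pos: [571.9, -105.1, 90.0]
contact_force: [-1.1, 5.1, 6.7]
opening: 0.479
[ 0.499 -0.101  0.191] [1.  3.9 1.8] 1.632 -0.247 20.8
[0.59  0.035 0.216] [-1.   4.6  5.3] 1.732 -0.346 21.1
[0.568 0.178 0.284] [-1.   3.4  7. ] 1.832 -0.446 21.2
```

```bash

python3 -m crank '[[0,0,0.0001,0,0,0.05,1]]' 20 >/dev/null; python3 t.py
python3 -m crank '[[0,0,0.0001,0,0,0.05,1]]' 20 >/dev/null; python3 t.py
python3 -m crank '[[0,0,0.0001,0,0,0.05,1]]' 20 >/dev/null; python3 t.py
```

```text
[0.568 0.174 0.32 ] [-1.   3.7  5.7] 1.881 -0.496 21.2
[0.518 0.188 0.347] [-0.4  4.2  7.7] 1.93 -0.544 21.3
[0.547 0.275 0.382] [-1.2  4.2  6.6] 1.979 -0.594 21.3
```

```bash

python3 -m crank '[[0,0,0.0001,0,0,0.05,1]]' 20 >/dev/null; python3 t.py
python3 -m crank '[[0,0,0.0001,0,0,0.05,1]]' 20 >/dev/null; python3 t.py
python3 -m crank '[[0,0,0.0001,0,0,0.05,1]]' 20 >/dev/null; python3 t.py
```

```text
[0.556 0.34  0.412] [-1.1  4.   8.7] 2.029 -0.644 21.4
[0.554 0.331 0.509] [-0.8  3.1  8.7] 2.079 -0.694 21.5
[0.63  0.406 0.491] [-1.2  5.1 11. ] 2.129 -0.744 21.5
```

Left is snug at about 0.5 Nm. I'll recheck the right knob, since levelling the cover may have relieved it.

```bash

python3 -m crank '[[0,0,0,0,0,0,0],[0,0,0,0,0,0,0],[0,0,0,0,0,0,0],[0,0,-0.03,0,0,0,0],[0,0,-0.065,0,0,0,0]]' 20 |egrep 'opening|pos|clock'
python3 -c "
from h import *
s=r.sense();go(547.6,-273,153,s['tcp_rot'][2])"
```

```text
clock: 38.15
eef_pos: [569.9, -105.5, 151.9]
opening: 1.0
t 38.15 pos [ 569.9 -105.5  151.9] rot [ 3.1396  0.0032 -0.7417] F [ 0.2 -0.1  0.6] q6 2.13
rows m: [ 0.0967  0.1385 -0.0011] [0.002  0.0032 0.    ]
```

```bash

python3 -m crank '[[0.024,0.034,0,0,0,0,0],[0.05,0.07,0,0,0,0,0],[0.075,0.105,0,0,0,0,0],[0.096,0.1385,0,0,0,0,0],[0.096,0.1385,0,0,0,0,0]]' >/dev/null
python3 -m crank '[[0,0,0,0,0,0,0],[0,0,0,0,0,0,0]]' >/dev/null
python3 -c "
from h import *
s=r.sense();go(547.6,-273,88.5,s['tcp_rot'][2])"
```

```text
t 38.85 pos [ 548.2 -271.8  152.5] rot [-3.1415e+00  7.0000e-04 -7.4180e-01] F [-0.5  0.6 -0.3] q6 1.85
rows m: [0.0004 0.0013 0.064 ] [-0.0001  0.0007 -0.    ]
```

```bash

python3 -m crank '[[0.0004,0.001,0.035,0,0,0,0],[0.0004,0.001,0.063,0,0,0,0],[0.0004,0.001,0.0635,0,0,0,0],[0.0004,0.001,0.0635,0,0,0,0]]' 20 | egrep 'pos|contact'
python3 -m crank '[[0,0,0,0,0,0,1],[0,0,0,0,0,0,1],[0,0,0,0,0,0,1],[0,0,0,0,0,0,1]]' 20 | egrep 'pos|contact|open'
python3 -m crank '[[0,0,0,0,0,0.03,1]]' 20 >/dev/null;python3 t.py
python3 -m crank '[[0,0,0,0,0,0.03,1]]' 20 >/dev/null;python3 t.py
python3 -m crank '[[0,0,0,0,0,0.03,1]]' 20 >/dev/null;python3 t.py
```

```text
eef_pos: [548.1, -272.5, 89.3]
contact_force: [-0.1, 1.1, 0.8]
eef_pos: [548.6, -273.9, 90.4]
contact_force: [-0.7, 0.4, 5.7]
opening: 0.484
[0.03  0.213 0.432] [-0.9  0.3  4.7] 1.877 -0.772 19.6
[-0.027  0.19   0.516] [0.2 0.4 6.4] 1.908 -0.803 19.6
[-0.06   0.254  0.496] [-1.6 -0.6  4.6] 1.938 -0.833 19.6
```

```bash

python3 -m crank '[[0,0,0,0,0,0,0],[0,0,0,0,0,0,0],[0,0,0,0,0,0,0],[0,0,-0.03,0,0,0,0],[0,0,-0.075,0,0,0,0]]' 20 >/dev/null
python3 -m crank '[[0,0,-0.04,0,0,0,0],[0,0,-0.06,0,0,0,0],[0,0,-0.06,0,0,0,0],[0,0,-0.06,0,0,0,0],[0,0,-0.06,0,0,0,0]]' |egrep 'clock|pos|force'
python3 -c "
from rig import sign_off
print(sign_off())"
```

```text
clock: 40.95
eef_pos: [547.1, -273.2, 222.6]
contact_force: [0.1, -0.1, -0.5]
grasp_force: 0.0
the job is handed in; nothing more can be done
None
```

The cover is home on the trap's rim with both knobs snug at about 0.5 Nm, the arm is clear, and the job was handed in at 41 s with no verdict shown; I viewed 11 pictures, one over the limit, and took no final picture to check the seating.

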